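Pull the rocking tape-roll stand

TASK

One of these three turned wooden tape-roll stands has a bowed underside and rocks when its base is pressed near the rim; the other two stand steady. Check all three where they stand, going from the robot's right to its left, by pressing each one firmly down near the rim, then stand the rocking one upright in the middle of the plywood rack's lower board and let go. Do not shift the steady stands or any of the other things on the table.

Things in the scene. Friction and masses are not known exactly. Their poses are not given: they have to be found in the camera images.
- stand_a: one of 3 look-alike wooden stands: round base 120 mm across, top face at 14 mm; centred post 28 mm thick, up to 74 mm. 0.35 kg. Origin on the axis at the underside, z up. All stand level. Two bear out to 55 mm radius: steady. One bears only to 16 mm: about 2 N down at 50 mm from the axis tips it 0.13 rad (pressed spot sinks 4 mm) until let go. Name and place do not tell which
- stand_b: one of 3 look-alike wooden stands: round base 120 mm across, top face at 14 mm; centred post 28 mm thick, up to 74 mm. 0.35 kg. Origin on the axis at the underside, z up. All stand level. Two bear out to 55 mm radius: steady. One bears only to 16 mm: about 2 N down at 50 mm from the axis tips it 0.13 rad (pressed spot sinks 4 mm) until let go. Name and place do not tell which
- stand_c: one of 3 look-alike wooden stands: round base 120 mm across, top face at 14 mm; centred post 28 mm thick, up to 74 mm. 0.35 kg. Origin on the axis at the underside, z up. All stand level. Two bear out to 55 mm radius: steady. One bears only to 16 mm: about 2 N down at 50 mm from the axis tips it 0.13 rad (pressed spot sinks 4 mm) until let go. Name and place do not tell which
- rack: plywood rack fixed on the table, open front towards the robot. Origin: centre of its footprint, on the table; x into the rack (away from the robot), y along its width. Lower board 160 mm deep (x -80 to 80), 260 mm wide, top at 30 mm. Upper board x -65 to 80 mm, full width, underside at 320 mm, boxes on it up to 400 mm. Uprights at both ends (x 25 to 75 mm), 224 mm apart
- rack_place (a point): centre of the lower board's top face, 30 mm above the table; axes as rack. The upper board stops a hand from coming straight down: reach in from the front, tool leaning back 35 to 40 degrees
- screwdriver: screwdriver lying on the table, about 200 mm long; origin under its middle. A bystander: leave it where it is
- tape_roll: empty cardboard tape core lying flat, 90 mm across, 30 mm high; origin at the centre of its underside. A bystander: leave it where it is
- glue: plain white glue bottle, 56 mm across, 140 mm tall; origin at the centre of its underside. A bystander: leave it where it is
- mug: white mug, 80 mm across, 90 mm tall; origin at the centre of its underside. A bystander: leave it where it is
- offcut: wooden offcut, 140 x 60 x 30 mm, lying flat; origin at the centre of its underside. A bystander: leave it where it is
- ruler: flat steel ruler, 200 x 30 x 5 mm; origin at the centre of its underside. A bystander: leave it where it is
- spray_can: plain grey can, 60 mm across, 160 mm tall; origin at the centre of its underside. A bystander: leave it where it is
Mind the look-alikes: they are no part of the job. Leave any black or orange look-alike of the stand_b alone.

How it is judged:
By the outcome, as a careful person would: the job done as asked, in the order asked, and still so for the second after the job is handed in, with the robot touching nothing.
It also fails if it takes over 67 s, if anything falls off the work surface, if the arm or the gripper's body presses on something with over 40 N, if the wrist force passes 120 N, or if a joint passes its speed limit or range.

ROBOT

A 6-joint arm with a two-finger parallel gripper is mounted at the origin on the work surface. World frame = base frame: x ahead of the robot, y to its left, z up, the work surface at z = 0. Lengths are in m, angles in rad, forces in N, time in s.
With the tool pointing down it reaches from about 0.35 to 0.975 m from the base axis. Payload 7.1 kg.
Tool frame: the origin (TCP) lies midway between the tips of the shut fingers; the grasp point (between the pads) lies 19 mm behind it; z points along the fingers, x is the direction in which the jaws open and shut, and the axes are right-handed (so a half turn about z gives the same grasp; the last joint's range is limited). The gripper opens to 88 mm and grips with 3 to 60 N. Pads are 20 mm wide; open, the fingers measure 115 mm over their backs; the gripper's body (75 mm by 178 mm) begins 61 mm behind the grasp point.
Start: joints at [-1.132, 0.423, 1.63, -0, 1.089, -0.019], TCP at [0.276, -0.561, 0.223] pointing down, gripper open.
Joint ranges: [-3, 3], [-0.9, 2.11], [0.09, 2.58], [-1.31, 4.45], [0.11, 2.69], [-2.54, 2.54]. Speed limits (rad/s): [2.39, 2.39, 3.01, 3.14, 3.14, 3.14].

INTERFACE

Orientations are given as a unit quaternion [w, x, y, z].
In Python, from station import move_pose, movel, movej, command_gripper, wait, inverse_kinematics, read_camera, camera_info, MotionError, job_done, get_time, get_joint_pos, get_qvel, get_effort, get_tcp_pos, get_ee_rot, get_ft_force, get_ft_torque, get_grip_width gives the robot as it stands. Calls block until the motion is done:
- move_pose(position, orientation): joint-space move of the TCP to a pose.
- movel(position, frame=None, v=0.15, until_force=None): straight line of the TCP; frame=None keeps the orientation; v is the mean speed in m/s. With until_force (N) it stops when the force on the tool has changed by that much, and returns True; else False.
- movej(angles): joint-space move.
- command_gripper(opening): opening from 0.0 (shut) to 1.0 (fully open); the grip force is fixed at half the most; returns when the fingers have stopped.
- wait(seconds).
- inverse_kinematics(position, orientation): joint angles nearest the present ones, or None.
- read_camera(name): name is "scene" or "top" or "wrist"; returns the picture (480x640x3 uint8, red, green, blue); there is no depth.
- camera_info(name): a dict with "intrinsics" (3x3 intrinsics, pixels), "T" (4x4, takes a point from camera to world coordinates); the wrist camera has in their place "tool_from_camera" (4x4, takes a point from camera to tool coordinates, whose origin is the TCP and whose axes are the tool frame's). Camera axes: x right, y up, looking along -z (the intrinsics and any distortion apply to the point x, -y, -z); pixel columns grow to the right and rows downward; lengths in m; the calibration is good to about 2 mm. A picture is of the moment at which its call begins: read the wrist's pose just before it. camera_info takes no time and is no camera call.
A pose or a line that the arm cannot do raises MotionError and nothing moves.
- job_done(): hands the job in, once; it reports no verdict.
Readings, each from a call of its own:
- get_time(): time.
- get_joint_pos(): joint angles.
- get_qvel(): joint speeds.
- get_effort(): joint torques, N m.
- get_tcp_pos(): TCP position.
- get_ee_rot(): TCP orientation.
- get_ft_force(): force on the tool from outside, world axes, zero at the start.
- get_ft_torque(): the same for the moment, N m.
- get_grip_width(): opening from 0.0 (shut) to 1.0 (fully open).
Only numpy, scipy, OpenCV 4.12 (cv2) and the standard library are available. Lean on these libraries where they do the work, as an engineer would, in place of code of your own. Each camera call takes 0.05 s, during which the arm holds its last target.

## Working session

There is one attempt and no reset: what is moved stays moved. The work goes in short steps, each a Python script; the robot and the scene stay as the last script left them, time stands still between calls to the robot, and variables do not carry over. Pictures are saved under pics/ and viewed, and the job is handed in when it is done.

```bash
mkdir -p pics
python3 - <<'E'
from station import *
import cv2
for n in("scene","top","wrist"):
    cv2.imwrite(f"pics/{n}0.png",read_camera(n)[:,:,::-1])
    i=camera_info(n); print(n,{k:(v.tolist() if hasattr(v,'tolist') else v) for k,v in i.items()})
print(get_time(),get_ee_rot())
E
```

```text
scene {'intrinsics': [[581.4984683104874, 0.0, 320.7218133054419], [0.0, 581.4984683104874, 241.60491423666215], [0.0, 0.0, 1.0]], 'T': [[0.06314122152945459, -0.7226632241592292, 0.6883102865652642, 1.4475000759361736], [0.9979137634028304, 0.055022123719604514, -0.033774053836994604, -0.12102283874283433], [-0.013465027106100522, 0.6890068434704928, 0.7246297417963602, 0.9947170931129906], [0.0, 0.0, 0.0, 1.0]]}
top {'intrinsics': [[574.4125688467633, 0.0, 312.1415032565181], [0.0, 574.4125688467633, 241.58972359853806], [0.0, 0.0, 1.0]], 'T': [[0.015414849286643604, 0.9889337912201764, -0.14755452891849294, 0.3504637678414233], [-0.9998055480478703, 0.013429820380045842, -0.014439737437271633, -0.07124037702640246], [-0.012298313468427325, 0.1477484230286334, 0.9889485097710518, 1.2235908660128998], [0.0, 0.0, 0.0, 1.0]]}
wrist {'intrinsics': [[374.56674390582333, 0.0, 319.094856833891], [0.0, 374.56674390582333, 240.5589399916975], [0.0, 0.0, 1.0]], 'tool_from_camera': [[0.9999982598561808, -0.0016665299872251414, -0.0008384285363061036, 0.00023623132842531813], [-0.0018306010914077976, -0.9631672219005203, -0.2688969162264155, -0.07363395983440012], [-0.0003594221097124429, 0.26889798313530267, -0.9631685966026468, -0.1626904381382594], [0.0, 0.0, 0.0, 1.0]]}
0.15 [-3.07365749e-04  8.49101180e-01 -5.28229930e-01 -4.82957901e-04]
```

View pics/top0.png

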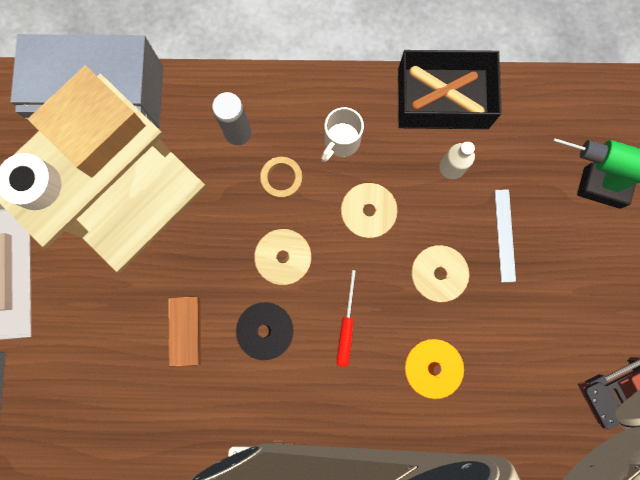

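View pics/scene0.png

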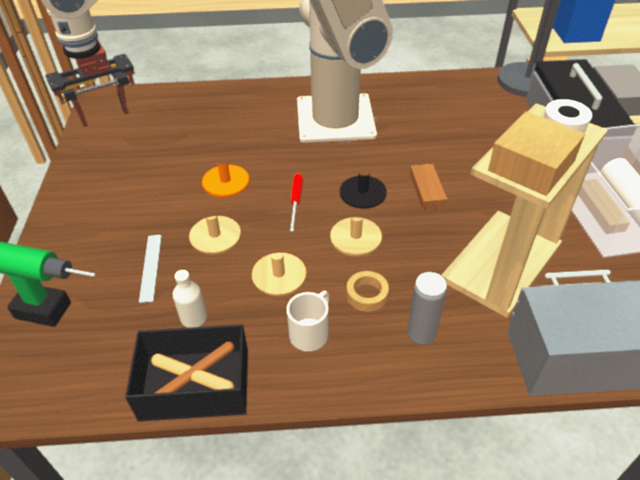

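View pics/wrist0.png

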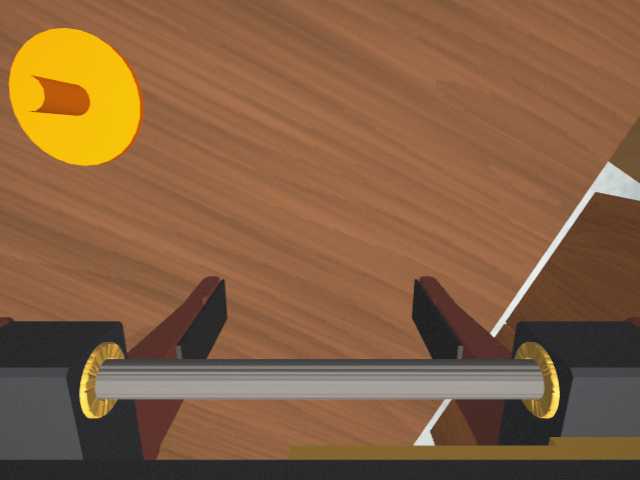

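```bash
cat > h.py <<'E'
from station import *
import numpy as np, cv2
from scipy.spatial.transform import Rotation as R
def px2w(n,u,v,z):
    i=camera_info(n);K=np.array(i["intrinsics"]);T=np.array(i["T"])
    d=np.linalg.inv(K)@[u,v,1]; d=T[:3,:3]@[d[0],-d[1],-d[2]]
    o=T[:3,3]; return o+d*(z-o[2])/d[2]
def w2px(n,p):
    i=camera_info(n);K=np.array(i["intrinsics"]);T=np.array(i["T"])
    c=T[:3,:3].T@(np.array(p)-T[:3,3]); q=K@[c[0],-c[1],-c[2]]; return q[:2]/q[2]
E
python3 - <<'E'
from h import *
for n in("top","scene"):
    im=cv2.imread(f"pics/{n}0.png")
    hsv=cv2.cvtColor(im,cv2.COLOR_BGR2HSV)
    m=((hsv[...,2]>170)&(hsv[...,1]>40)&(hsv[...,1]<150)&(hsv[...,0]>8)&(hsv[...,0]<35)).astype(np.uint8)
    cs,_=cv2.findContours(m,cv2.RETR_EXTERNAL,cv2.CHAIN_APPROX_NONE)
    for c in cs:
        if 800<cv2.contourArea(c)<5000:
            e=cv2.fitEllipse(cv2.convexHull(c)); print(n,np.round(e[0],1),np.round(e[1],1),px2w(n,*e[0],0.012).round(4))
im=cv2.imread("pics/top0.png")
cv2.imwrite("pics/rackcrop.png",cv2.resize(im[50:290,0:230],None,fx=2.5,fy=2.5,interpolation=cv2.INTER_CUBIC))
im=cv2.imread("pics/scene0.png")
cv2.imwrite("pics/rackcrop2.png",cv2.resize(im[90:330,430:640],None,fx=2.5,fy=2.5,interpolation=cv2.INTER_CUBIC))
E
```

```text
top [440.1 273.2] [56.1 58.6] [ 0.4675 -0.3245  0.012 ]
top [282.4 256.5] [56.2 57.2] [0.4984 0.0091 0.012 ]
top [368.8 209.8] [55. 57.] [ 0.6019 -0.1741  0.012 ]
top [280.8 176.3] [40.4 42.3] [0.6737 0.0167 0.012 ]
scene [308.  325.4] [41.8 52.3] [ 0.749  -0.1162  0.012 ]
scene [366.9 287.9] [36.2 42.5] [0.6597 0.0158 0.012 ]
scene [186.7 298.8] [28.3 61.1] [ 0.6608 -0.3721  0.012 ]
scene [278.5 273.2] [43.  55.3] [ 0.6036 -0.1749  0.012 ]
scene [355.3 235.7] [38.9 52.2] [0.5012 0.0071 0.012 ]
scene [214.4 234. ] [37.3 52.5] [ 0.4699 -0.325   0.012 ]
scene [332.3 109.3] [ 80.9 104.3] [-0.0252 -0.0066  0.012 ]
scene [610.3  32.5] [ 53. 143.] [-0.4155  0.9977  0.012 ]
scene [350.9  85.2] [27.5 36.4] [-0.1526  0.0615  0.012 ]
scene [252.4  23.7] [ 56.7 368.9] [-0.5954 -0.2539  0.012 ]
```

View pics/rackcrop.png

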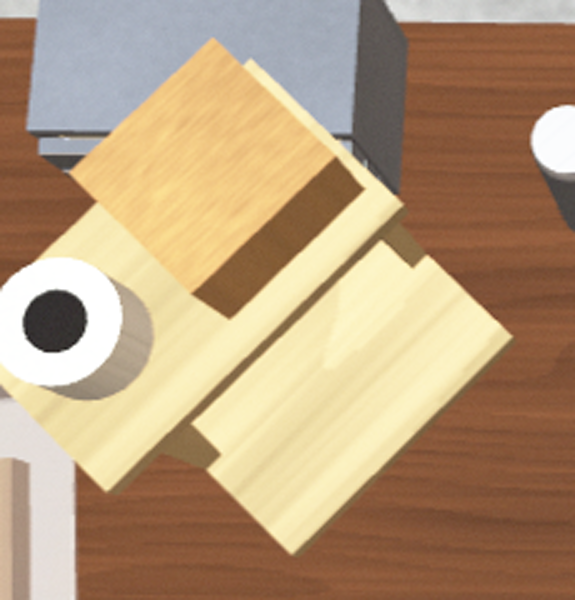

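View pics/rackcrop2.png

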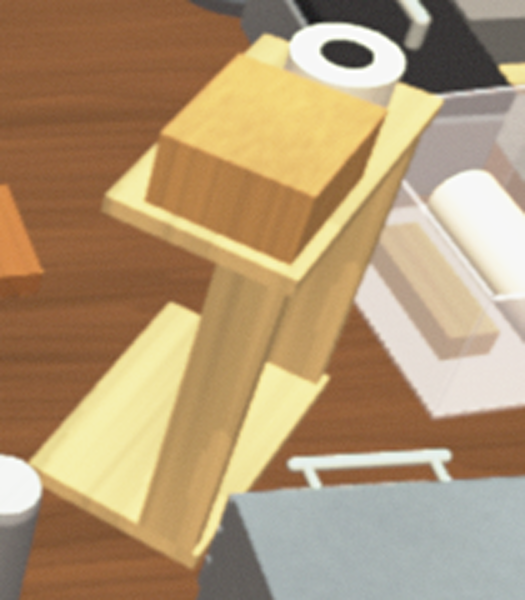

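Run:
```python
from h import *
z=.03
t=[px2w("top",*p,z)[:2] for p in((117.5,270.3),(204.5,184.7))]
s=[px2w("scene",*p,z)[:2] for p in((498,211.2),(444,274.8),(508.8,312),(561.2,241.2))]
print(np.round(t,4).tolist(),np.round(s,4).tolist())
for e in (t,s[:2],[s[3],s[2]]):
    d=e[0]-e[1]; L=np.linalg.norm(d);d/=L; nx=np.array([d[1],-d[0]]) 
    print(L,np.degrees(np.arctan2(nx[1],nx[0])),((e[0]+e[1])/2+.08*nx).round(4))
print(np.mean(s,0))
# tune posts
for q in([.4687,-.3247],[.6028,-.1745],[.4998,.0081]):
    print(w2px("top",[*q,.074]),w2px("scene",[*q,.074]))
```

```text
[[0.4622, 0.3529], [0.6484, 0.1782]] [[0.4631, 0.3537], [0.6503, 0.1837], [0.7583, 0.2945], [0.5714, 0.4693]]
0.25528782584681087 46.81817113298519 [0.61   0.3239]
0.25289484261415346 47.75028417215625 [0.6105 0.3279]
0.255904721220577 46.912327647008716 [0.7195 0.4403]
[0.61075946 0.32527624]
[446.61074182 269.70768156] [210.58846305 214.68561062]
[371.54434129 203.23108872] [276.73893908 254.14592146]
[281.00374211 252.03801313] [356.4818249  216.30767601]
```

Run:
```python
from h import *
a=cv2.imread("pics/top0.png")[165:315,240:490]; b=cv2.imread("pics/scene0.png")[190:300,180:390]
a=cv2.resize(a,(750,450),interpolation=cv2.INTER_CUBIC)
b=cv2.resize(b,None,fx=3.5,fy=3.5,interpolation=cv2.INTER_CUBIC)
cv2.imwrite("pics/ca.png",a);cv2.imwrite("pics/cb.png",b)
```

```text
(no output)
```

View pics/ca.png

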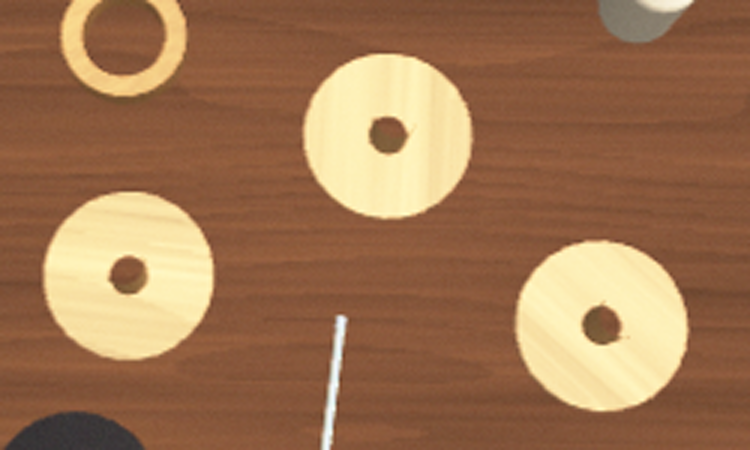

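View pics/cb.png

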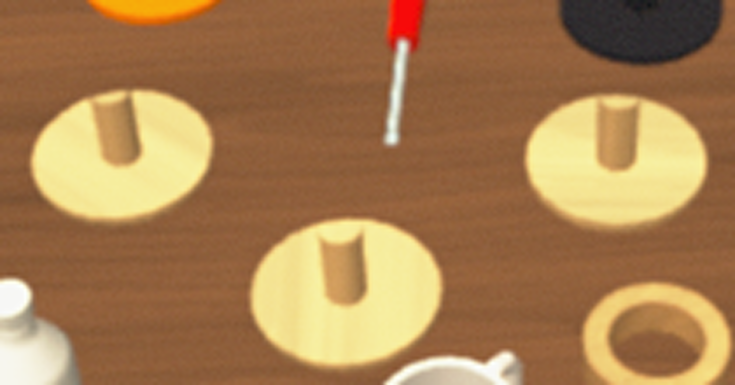

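```bash
cat >> h.py <<'E'
S={'A':np.array([.4687,-.3247]),'B':np.array([.6028,-.1745]),'C':np.array([.4998,.0081])}
RC=np.array([.6103,.3255]); RYAW=np.radians(47.0)
def quat(az,lean,sgn):
    h=np.array([np.cos(az),np.sin(az),0])
    z=np.sin(lean)*h-np.cos(lean)*np.array([0,0,1.])
    x=sgn*np.array([-np.sin(az),np.cos(az),0]); y=np.cross(z,x)
    q=R.from_matrix(np.c_[x,y,z]).as_quat(); return np.r_[q[3],q[:3]],z
def tcp_for(g,z): return np.array(g)+.019*z
E
python3 - <<'E'
from h import *
f=lambda j: None if j is None else np.round(j,2).tolist()
for s in(1,-1):
    for k,c in S.items():
        az=np.arctan2(c[1],c[0]); q,z=quat(az,0,s)
        p=c-.048*np.array([np.cos(az),np.sin(az)])
        print(s,k,f(inverse_kinematics([*p,.014],q)),f(inverse_kinematics([*p,.13],q)))
        q,z=quat(az,np.radians(38),s)
        print('  grasp',f(inverse_kinematics(tcp_for([*c,.047],z),q)),f(inverse_kinematics(tcp_for([*(c-.14*np.array([np.cos(az),np.sin(az)])),.047],z),q)))
    q,z=quat(RYAW,np.radians(38),s); h=np.array([np.cos(RYAW),np.sin(RYAW)])
    for d,zz in((0,.077),(0,.095),(.1,.095),(.25,.12)):
        print('rack',d,f(inverse_kinematics(tcp_for([*(RC-d*h),zz],z),q)))
print(get_time())
E
```

```text
1 A [-0.63, 0.61, 1.95, -0.0, 0.57, -1.59] [-0.63, 0.41, 1.92, -0.0, 0.81, -1.59]
  grasp [-0.64, 0.64, 2.23, 3.09, 0.39, 1.59] [-0.65, 0.66, 2.52, 3.1, 0.7, 1.57]
1 B [-0.3, 0.66, 1.83, -0.0, 0.65, -1.59] [-0.3, 0.48, 1.79, -0.0, 0.87, -1.59]
  grasp [-0.31, 0.66, 2.11, 3.09, 0.3, 1.6] [-0.32, 0.63, 2.4, 3.1, 0.56, 1.58]
1 C [-0.01, 0.56, 2.11, -0.0, 0.48, -1.6] [-0.01, 0.32, 2.07, -0.0, 0.75, -1.6]
  grasp [-0.02, 0.63, 2.38, 3.1, 0.53, 1.58] None
rack 0 [0.36, 0.65, 1.95, 1.79, 0.29, 2.53]
rack 0 None
rack 0.1 [0.25, 0.55, 2.14, 1.92, 0.36, 2.31]
rack 0.25 [-0.0, 0.4, 2.38, 1.83, 0.48, 2.15]
-1 A [-0.63, 0.61, 1.95, -0.0, 0.57, 1.55] [-0.63, 0.41, 1.92, -0.0, 0.81, 1.55]
  grasp [-0.64, 0.64, 2.23, 3.09, 0.39, -1.55] [-0.65, 0.66, 2.52, 3.1, 0.7, -1.57]
-1 B [-0.3, 0.66, 1.83, -0.0, 0.65, 1.55] [-0.3, 0.48, 1.79, -0.0, 0.87, 1.55]
  grasp [-0.31, 0.66, 2.11, 3.09, 0.3, -1.54] [-0.32, 0.63, 2.4, 3.1, 0.56, -1.56]
-1 C [-0.01, 0.56, 2.11, -0.0, 0.48, 1.54] [-0.01, 0.32, 2.07, -0.0, 0.75, 1.54]
  grasp [-0.02, 0.63, 2.38, 3.1, 0.53, -1.56] None
rack 0 [0.36, 0.65, 1.95, 1.79, 0.29, -0.61]
rack 0 [0.36, 0.62, 1.95, 1.68, 0.28, -0.49]
rack 0.1 [0.25, 0.55, 2.14, 1.92, 0.36, -0.83]
rack 0.25 [-0.0, 0.4, 2.38, 1.83, 0.48, -0.99]
0.15
```

```bash
cat >> h.py <<'E'
def press(k):
    c=S[k]; az=np.arctan2(c[1],c[0]); q,z=quat(az,0,-1)
    p=c-.048*np.array([np.cos(az),np.sin(az)])
    move_pose([*p,.11],q)
    movel([*p,.022],v=.12)
    a=movel([*p,.004],v=.012,until_force=1.2); z1=get_tcp_pos()[2]; f1=get_ft_force()
    b=movel([*p,.002],v=.012,until_force=9); z2=get_tcp_pos(); f2=get_ft_force()
    print(k,a,b,z1.round(4),z2.round(4),f1.round(1),f2.round(1),'t',get_time())
    cv2.imwrite(f"pics/press_{k}.png",read_camera("scene")[:,:,::-1])
    movel([*p,.11],v=.15)
    print('t',get_time())
E
python3 - <<'E'
from h import *
command_gripper(0.0); print(get_time(),get_ft_force())
press('A')
E
```

```text
1.4917 [0.74877465 0.41645633 0.87151216]
A True True 0.0144 [ 0.4292 -0.2974  0.0144] [-0.5  0.2  4.6] [0.  0.3 5.8] t 4.8333
t 5.675
```

```bash
sed -i 's/until_force=9/until_force=12/' h.py
python3 - <<'E'
from h import *
press('B')
press('C')
E
```

```text
B True True 0.0144 [ 0.5567 -0.1611  0.0144] [-0.2 -0.2  5.6] [-1.   1.2  5.4] t 8.425
t 9.2667
C True True 0.0137 [0.4503 0.0073 0.0107] [1.4 0.8 1.9] [-2.7 -1.2 10.6] t 12.2333
t 13.1
```

Run:
```python
from h import *
f=lambda j: None if j is None else np.round(j,2).tolist()
print(get_joint_pos().round(2))
im=read_camera("top")[:,:,::-1]; cv2.imwrite("pics/top1.png",im)
im=read_camera("scene")[:,:,::-1]; cv2.imwrite("pics/scene1.png",im)
a=cv2.imread("pics/press_C.png")[180:300,180:420]; b=im[180:300,180:420]
cv2.imwrite("pics/cc.png",cv2.resize(np.vstack([a,b]),None,fx=2.5,fy=2.5))
c=S['C']
for L in(35,38):
  for az in(0,30,47,60,80):
    for s in(-1,1):
      q,z=quat(np.radians(az),np.radians(L),s); h=np.array([np.cos(np.radians(az)),np.sin(np.radians(az))])
      print(L,az,s,[f(inverse_kinematics(tcp_for([*(c-d*h),zz],z),q)) for d,zz in((0,.047),(0,.12),(.06,.09),(.09,.047))])
```

```text
[-0.01  0.36  2.08 -0.    0.71  1.54]
35 0 -1 [[-0.01, 0.6, 2.35, 3.13, 0.43, -1.57], [-0.01, 0.39, 2.35, 3.11, 0.2, -1.55], [-0.01, 0.45, 2.48, 3.12, 0.4, -1.56], [-0.02, 0.63, 2.54, 3.13, 0.63, -1.57]]
35 0 1 [[-0.01, 0.6, 2.35, 3.13, 0.43, 1.58], [-0.01, 0.39, 2.35, 3.11, 0.2, 1.59], [-0.01, 0.45, 2.48, 3.12, 0.4, 1.58], [-0.02, 0.63, 2.54, 3.13, 0.63, 1.57]]
35 30 -1 [[-0.24, 0.61, 2.29, 2.05, 0.46, -1.19], [-0.24, 0.41, 2.29, 1.62, 0.41, -0.72], [-0.37, 0.47, 2.38, 1.8, 0.48, -1.06], [-0.45, 0.6, 2.41, 2.01, 0.55, -1.38]]
35 30 1 [[-0.24, 0.61, 2.29, 2.05, 0.46, 1.95], [-0.24, 0.41, 2.29, 1.62, 0.41, 2.42], [-0.37, 0.47, 2.38, 1.8, 0.48, 2.08], [-0.45, 0.6, 2.41, 2.01, 0.55, 1.77]]
35 47 -1 [[-0.32, 0.62, 2.21, 1.53, 0.55, -1.01], [-0.32, 0.44, 2.21, 1.24, 0.58, -0.67], [-0.46, 0.5, 2.26, 1.3, 0.61, -0.89], [-0.54, 0.61, 2.27, 1.41, 0.6, -1.12]]
35 47 1 [[-0.32, 0.62, 2.21, 1.53, 0.55, 2.13], [-0.32, 0.44, 2.21, 1.24, 0.58, 2.47], [-0.46, 0.5, 2.26, 1.3, 0.61, 2.25], [-0.54, 0.61, 2.27, 1.41, 0.6, 2.02]]
35 60 -1 [[-0.34, 0.64, 2.13, 1.23, 0.64, -0.93], [-0.34, 0.47, 2.13, 1.04,
[... 1535 characters left out ...]
 [-0.57, 0.63, 2.28, 1.45, 0.66, 1.94]]
38 60 -1 [[-0.37, 0.66, 2.14, 1.28, 0.69, -1.01], [-0.37, 0.49, 2.14, 1.1, 0.75, -0.78], [-0.51, 0.55, 2.16, 1.09, 0.77, -0.92], [-0.58, 0.65, 2.15, 1.13, 0.75, -1.07]]
38 60 1 [[-0.37, 0.66, 2.14, 1.28, 0.69, 2.13], [-0.37, 0.49, 2.14, 1.1, 0.75, 2.37], [-0.51, 0.55, 2.16, 1.09, 0.77, 2.22], [-0.58, 0.65, 2.15, 1.13, 0.75, 2.07]]
38 80 -1 [[-0.37, 0.69, 2.01, 0.93, 0.85, -0.97], [-0.37, 0.54, 2.01, 0.84, 0.94, -0.83], [-0.48, 0.61, 1.98, 0.8, 0.96, -0.92], [-0.54, 0.7, 1.96, 0.8, 0.93, -1.0]]
38 80 1 [[-0.37, 0.69, 2.01, 0.93, 0.85, 2.17], [-0.37, 0.54, 2.01, 0.84, 0.94, 2.32], [-0.48, 0.61, 1.98, 0.8, 0.96, 2.22], [-0.54, 0.7, 1.96, 0.8, 0.93, 2.14]]
```

View pics/cc.png

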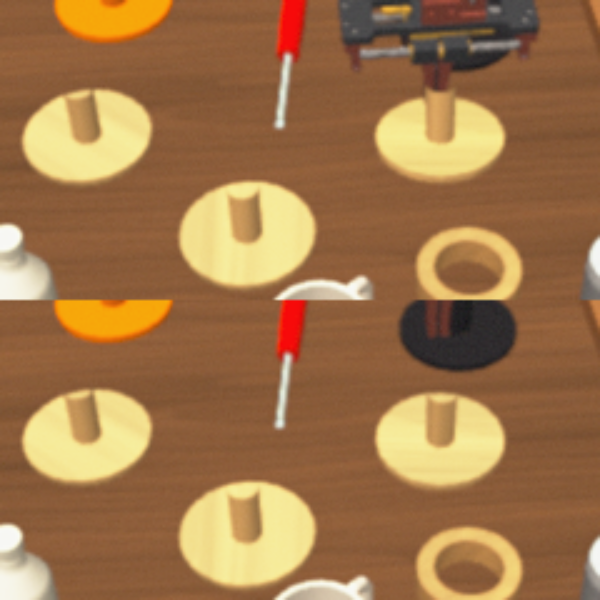

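View pics/top1.png

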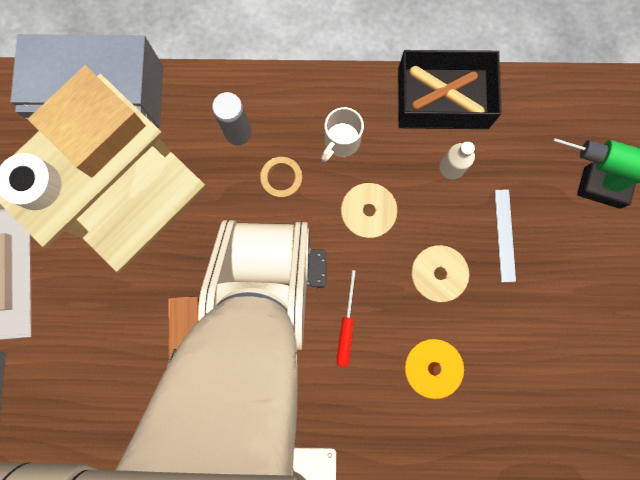

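Run:
```python
from h import *
c=S['C']; q,z=quat(RYAW,np.radians(38),-1)
p=get_tcp_pos(); movel([p[0],p[1],.2],v=.2)
command_gripper(1.0)
g=np.array([*c,.047]); t=tcp_for(g,z)
move_pose(t-.13*z,q); print(get_time(),get_joint_pos().round(2))
cv2.imwrite("pics/w2.png",read_camera("wrist")[:,:,::-1]);cv2.imwrite("pics/s2.png",read_camera("scene")[:,:,::-1])
# project expected post top centre and base into wrist
Tc=np.array(camera_info("wrist")["tool_from_camera"]);K=np.array(camera_info("wrist")["intrinsics"])
r=get_ee_rot();Rt=R.from_quat([*r[1:],r[0]]).as_matrix();tp=get_tcp_pos()
for w in([*c,.074],[*c,.014]):
    v=np.linalg.inv(Tc)@np.r_[Rt.T@(np.array(w)-tp),1]; u=K@[v[0],-v[1],-v[2]]; print(u[:2]/u[2])
```

```text
17.1583 [-0.54  0.36  2.27  1.14  0.72 -0.76]
[318.85812538 222.55356706]
[318.85213842 253.00793606]
```

View pics/w2.png

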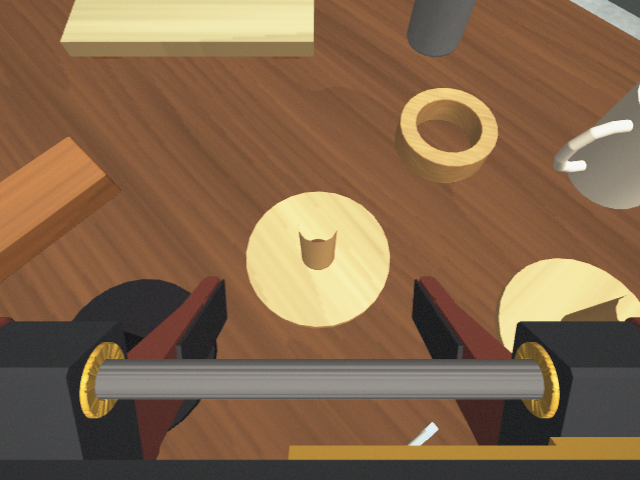

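View pics/s2.png

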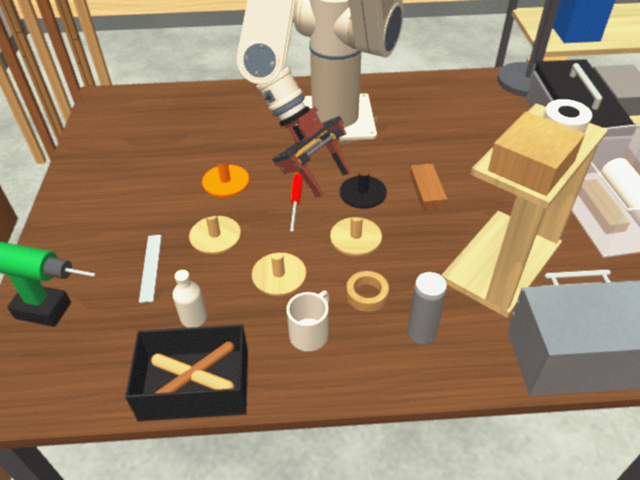

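Run:
```python
from h import *
c=S['C']; q,z=quat(RYAW,np.radians(38),-1)
t=tcp_for(np.array([*c,.047]),z)
movel(t,v=.1); print(get_ft_force().round(1))
command_gripper(0.0); print('w',get_grip_width()*88,get_ft_force().round(1))
movel(t+[0,0,.09],v=.12); print(get_time(),get_grip_width()*88,get_ft_force().round(1))
cv2.imwrite("pics/w3.png",read_camera("wrist")[:,:,::-1]);cv2.imwrite("pics/s3.png",read_camera("scene")[100:340,200:520,::-1].repeat(2,0).repeat(2,1))
```

```text
[ 0.4 -1.3  0.3]
w 27.564624398425103 [-1.5  0.9 -0.8]
20.5583 27.690141596982137 [-0.1 -0.6 -3.9]
```

View pics/w3.png

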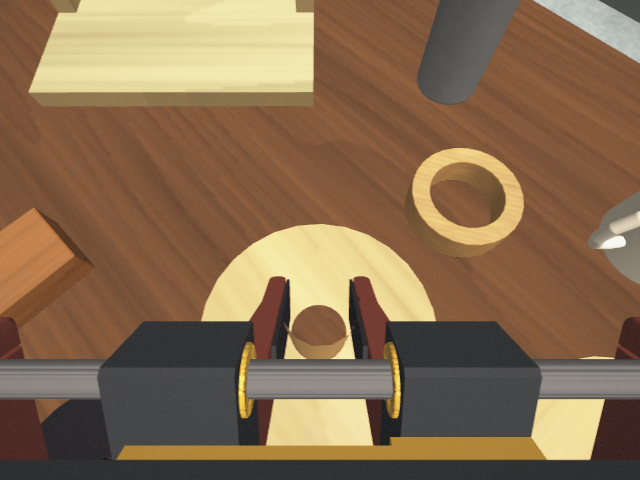

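View pics/s3.png

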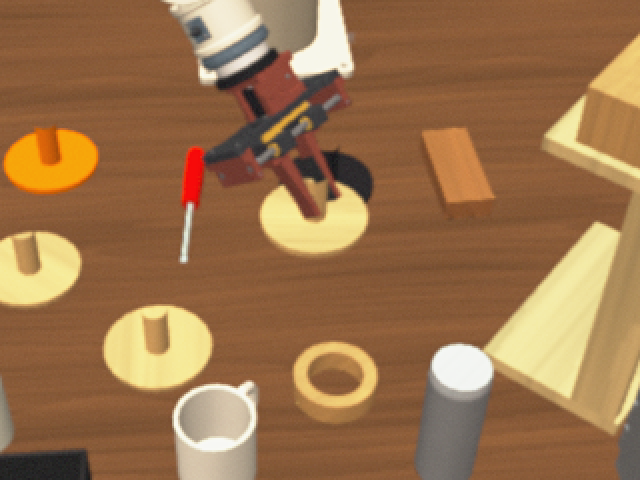

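Run:
```python
from h import *
h=np.array([np.cos(RYAW),np.sin(RYAW)]); q,z=quat(RYAW,np.radians(38),-1)
Tc=np.array(camera_info("wrist")["tool_from_camera"]);K=np.array(camera_info("wrist")["intrinsics"])
movel(tcp_for([*(RC-.2*h),.125],z),v=.2)
r=get_ee_rot();Rt=R.from_quat([*r[1:],r[0]]).as_matrix();tp=get_tcp_pos()
im=read_camera("wrist")[:,:,::-1].copy()
n=np.array([-h[1],h[0]])
for a,b in((-.08,.13),(-.08,-.13),(.08,0),(-.08,0)):
    w=[*(RC+a*h+b*n),.03]
    v=np.linalg.inv(Tc)@np.r_[Rt.T@(np.array(w)-tp),1]; u=K@[v[0],-v[1],-v[2]]; u=u[:2]/u[2]; print(u.round(1)); cv2.drawMarker(im,tuple(int(round(x)) for x in u),(0,0,255),0,10)
cv2.imwrite("pics/w4.png",im); print(get_time(),get_joint_pos().round(2))
f=lambda j: None if j is None else np.round(j,2).tolist()
for d,zz in((.1,.125),(0,.1),(0,.072)): print(f(inverse_kinematics(tcp_for([*(RC-d*h),zz],z),q)))
```

```text
[151.8 185.6]
[485.8 186.2]
[319.1  38.1]
[318.8 185.9]
21.725 [ 0.1   0.41  2.3   1.81  0.43 -0.87]
[0.25, 0.48, 2.13, 1.73, 0.34, -0.63]
[0.36, 0.61, 1.95, 1.64, 0.28, -0.45]
[0.36, 0.66, 1.95, 1.83, 0.29, -0.64]
```

View pics/w4.png

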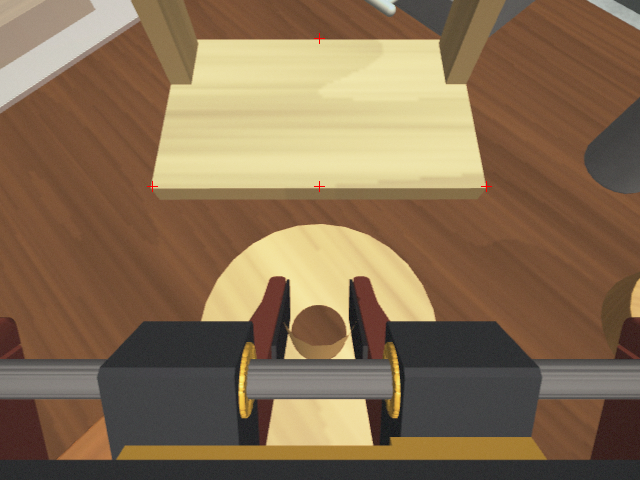

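Run:
```python
from h import *
h=np.array([np.cos(RYAW),np.sin(RYAW)]); q,z=quat(RYAW,np.radians(38),-1)
movel(tcp_for([*RC,.1],z),v=.1); print(get_time(),get_ft_force().round(1))
movel(tcp_for([*RC,.081],z),v=.05)
r=movel(tcp_for([*RC,.072],z),v=.012,until_force=3); print(r,(get_tcp_pos()-.019*z).round(4),get_ft_force().round(1),get_time())
cv2.imwrite("pics/w5.png",read_camera("wrist")[:,:,::-1]);cv2.imwrite("pics/s5.png",read_camera("scene")[:,:,::-1])
```

```text
23.8917 [ 0.2 -0.7 -3.9]
True [0.6103 0.3257 0.0768] [-1.4 -1.1  4. ] 24.9
```

View pics/w5.png

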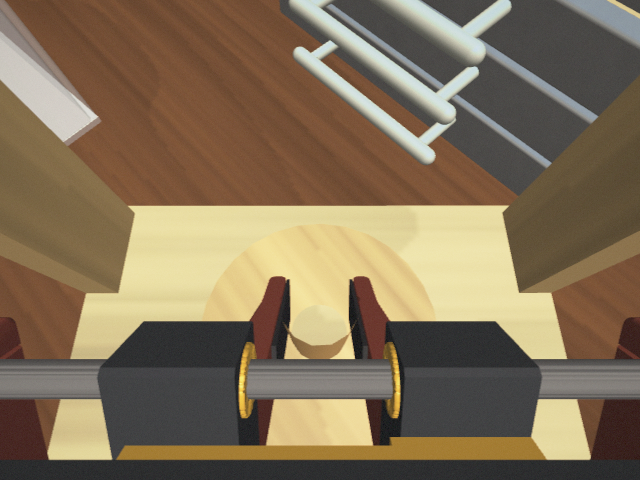

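View pics/s5.png

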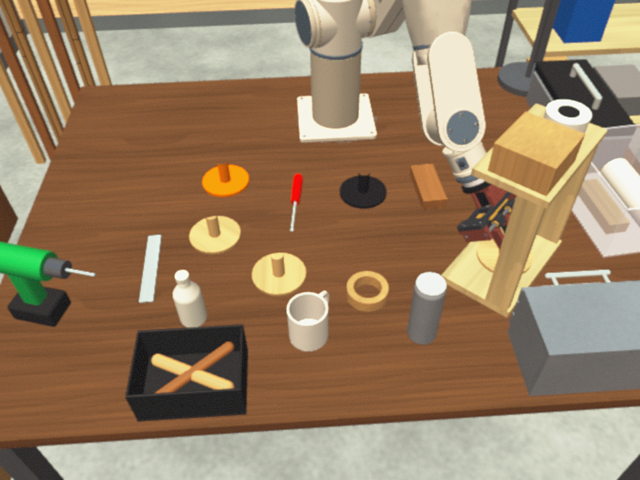

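Run:
```python
from h import *
h=np.array([np.cos(RYAW),np.sin(RYAW),0]); 
command_gripper(1.0); wait(.2); p=get_tcp_pos(); print(get_ft_force().round(1))
cv2.imwrite("pics/w6.png",read_camera("wrist")[:,:,::-1])
movel(p-.08*h+[0,0,.01],v=.08); movel(p-.22*h+[0,0,.06],v=.2); print(get_time(),get_ft_force().round(1))
cv2.imwrite("pics/w7.png",read_camera("wrist")[:,:,::-1]);cv2.imwrite("pics/s7.png",read_camera("scene")[:,:,::-1])
cv2.imwrite("pics/t7.png",read_camera("top")[:,:,::-1])
```

```text
[ 0.3  0.6 -0. ]
28.3333 [ 0.6  0.1 -0.5]
```

View pics/w7.png

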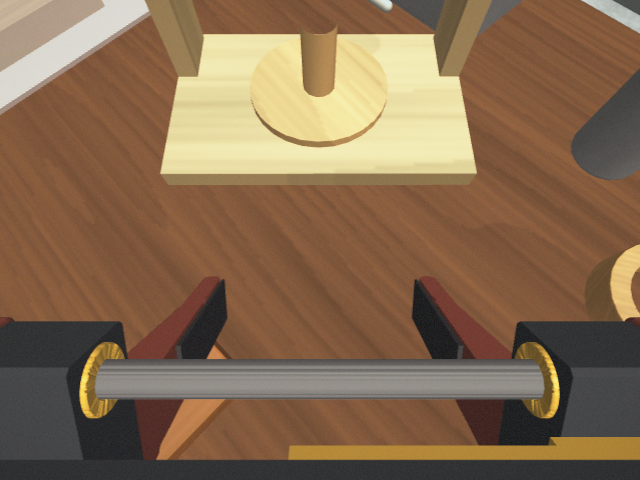

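View pics/t7.png

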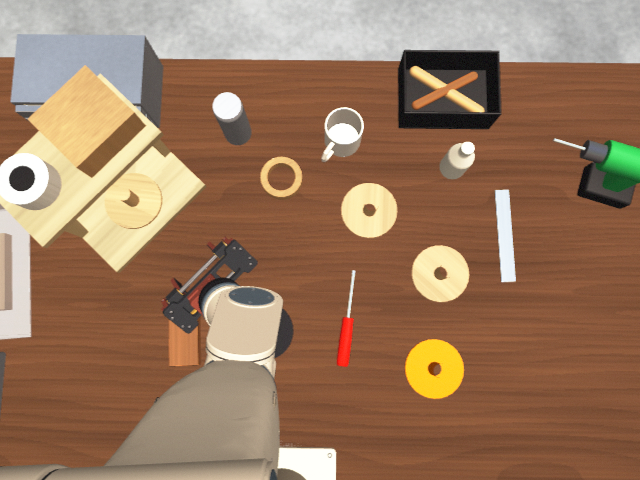

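View pics/s7.png

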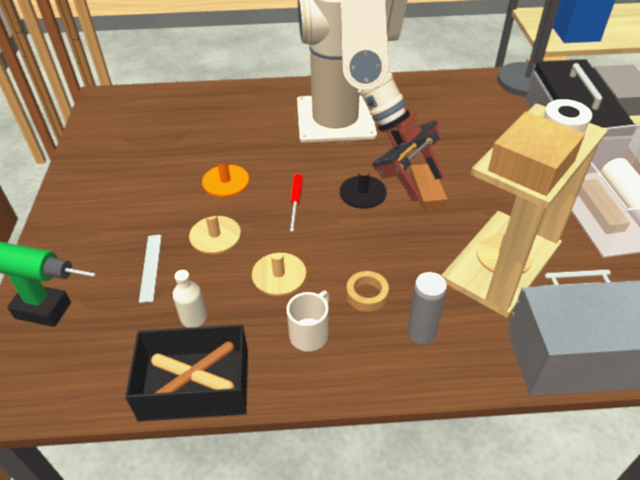

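```bash
python3 -c "
from station import *
job_done(); print(get_time())"
```

```text
the job is handed in; nothing more can be done
the job is handed in; nothing more can be done
```

The rocking stand is upright in the middle of the rack's lower board, released, and the job is handed in. The clock read 28.3 s at the last check before handing in, against the 67 s limit.

- **Press tests (right to left):** The right and middle stands did not sink; the fingers stayed at 14.4 mm. The left stand sank about 3 mm and visibly tipped in the picture, so it is the rocker. The stop thresholds were 9 N on the right stand and 12 N on the middle one, but both read only about 5–6 N just afterwards. That is still well above the 2 N that tips the rocker.
- **Placing:** I gripped the left stand by its post with the tool leaning 38°, carried it in from the front and lowered it until it touched. Then I opened the gripper and backed out.
- **Last checks:** The wrist and top pictures show the stand upright and centred on the board by eye. The other two stands and the objects in view look unmoved. The black stand and the offcut were partly hidden by the arm in the last top picture, but both look in place in the scene picture. The force on the tool was about zero after backing out.

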